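# Clamp a relay block in the cam fixture

## Task

Stand the grey relay block in the empty nest of the cam clamp and let go of it. Then crank the clamp so that its follower rides up over the cam's crest and drops into the flat dwell just behind it, and let go there, so that the block stays clamped by itself. Do not force or squeeze the crank hard, and leave the other things on the bench where they are.

Things in the scene. Friction and masses are not known exactly. Their poses are not given: they have to be found in the camera images.
- block_center (a point): Centre (half-way up) of the relay block: a loose grey plastic block standing on the bench, 45 (x) x 30 (y) x 60 mm tall, about 0.16 kg. Full width up to 52 mm; above that a 28 mm wide ridge along y. z is up. It may go into the nest either way round.
- block: The same relay block; origin at the centre of its underside.
- clamp: The cam clamp, bolted down; origin at bench height, z up. Base plate x -75..75, y -110..150, 20 mm thick. Along y: fixed steel jaw (face at y -70, top 70 mm above the bench), nest, sprung pad, follower in its guide, cam and crank (upright axis at x 0, y +80 mm). Only crank and loaded block stand above 70 mm. The cam is a steel plate under the crank, open to view.
- nest (a point): Centre of the nest's floor, 20 mm above the bench; axes as the clamp's. The block stands here with its 45 mm side along x, gripped by its ends at +x and -x, 30 mm side along y. Open room in y: 37 mm, jaw at -18.5, pad at +18.5 mm; anywhere between will do, the pad pushes the block on to the jaw. In x two lips, 8 mm high, are 50 mm apart.
- crank: The crank; origin on its upright axis at bench height, z up, x along the arm towards the handle, 65 mm out. Arm's top 83 mm above the bench. No end stops; turn it counter-clockwise seen from above. The cam sits on its shaft at another angle each time, so the crank's angle does not tell where the dwell is. It bears 60 N in all (both fingers' squeeze plus push): grip with 15 to 20 N.
- handle_center (a point): Centre of the crank's black upright handle, 22 mm across, 86 to 136 mm above the bench (this point: 112 mm). It spins freely on its pin: grip it from above and lead it round without turning the gripper. At the start it lies to the clamp's +y of the axis, within 0.45 rad.
- follower (a joint): Follower travel to the nest, m. Turning from the start: -0.001 for 0.05-2.75 rad, climbs over 1.2 rad to a crest (0.0105), falls over 0.22 rad into the dwell (0.0085, flat for 0.25 rad), over 0.22 rad to a second crest, then falls away. At the handle: climbing takes 2-8 N, after a crest it pulls ahead by 2-7 N, plain part and dwell 1 N. Let go on a slope, it springs away; in the dwell it stays.
- pad: The sprung pad on the follower's nose, a steel plate 36 (x) x 8 (y) x 34 mm high; it moves with the follower to the clamp's -y, meets the block after 0 to 7 mm and then yields up to 9 mm. Origin at bench height below the plate.
- contactor: A black contactor, 60 x 50 x 82 mm, bigger than the relay block; bystander, loose. Origin at the centre of its underside.
- socket: A flat grey relay socket, 75 x 36 x 24 mm; bystander, loose. Origin at the centre of its underside.
- screwdriver: A screwdriver lying on the bench; bystander, loose.
- spanner: A spanner lying flat on the bench near the clamp; bystander, loose.
- bin: An open red parts bin, 100 x 140 x 70 mm; bystander, loose.
- spray: A white spray can, 52 mm across, 150 mm tall; bystander, loose.
- rail_offcut: A 160 mm offcut of steel mounting rail, 35 mm wide, 8 mm high, lying flat; bystander, loose.
Things that resemble listed ones, but are neither listed nor needed, are in the scene too. What is shaped like the block but yellow is not meant.

How it is judged:
By the outcome, as a careful person would: the job done as asked, in the order asked, and still so for the second after the job is handed in, with the robot touching nothing.
It also fails if it takes over 69 s, if anything falls off the work surface, if the arm or the gripper's body presses on something with over 40 N, if the wrist force passes 120 N, or if a joint passes its speed limit or range.

## Robot

A 6-joint arm with a two-finger parallel gripper is mounted at the origin on the work surface. World frame = base frame: x ahead of the robot, y to its left, z up, the work surface at z = 0. Lengths are in mm, angles in rad, forces in N, time in s.
With the tool pointing down it reaches from about 350 to 975 mm from the base axis. Payload 7.1 kg.
Tool frame: the origin (TCP) lies between the finger pads; the fingertips stand 8 mm ahead of it and the grasp point (between the pads) lies 11 mm behind it; x points along the fingers, y is the direction in which the jaws open and shut, and the axes are right-handed (so a half turn about x gives the same grasp; the last joint's range is limited). The gripper opens to 88 mm and grips with 3 to 60 N. Pads are 20 mm wide; open, the fingers measure 115 mm over their backs; the gripper's body (75 mm by 178 mm) begins 61 mm behind the grasp point.
Start: joints at [-1.191, 0.423, 1.63, -0, 1.089, -0.019], TCP at [242.711, -575.931, 230.675] pointing down, gripper open.
Joint ranges: [-3, 3], [-0.9, 2.11], [0.09, 2.58], [-1.31, 4.45], [0.11, 2.69], [-2.54, 2.54]. Speed limits (rad/s): [2.39, 2.39, 3.01, 3.14, 3.14, 3.14].

## Interface

Orientations are given as a rotation vector (axis times angle).
In Python, from workcell import ctrl gives the robot as it stands.
- The arm moves only by the tool apply_moves, never from a script. Its argument "increments" is a list of rows, each an object with "gripper": the opening in per cent of the stroke, from 0 (shut) to 100 (fully open); "delta_pos": the shift along the tool's x, y, z in cm, a list of three; "dr": the turn, a rotation vector about the tool's x, y, z in rad, a list of three. In form: [{"gripper": gripper, "delta_pos": [dx, dy, dz], "dr": [ax, ay, az]}, ...]. A call has exactly 5 rows; each row shifts and turns the commanded pose from where the row before left it, along the tool's axes as they then stand; what a row does not reach is not made up. A row lasts 1/12 s, in which the tool goes at most 41.7 mm and 7.16 degrees, less where a joint would pass 70% of its speed; a pose out of reach is approached as far as the arm can. A call with a gripper value outside its range is refused whole. The fingers move at their own pace and stop on an object; the grip force is fixed at half the most. Time passes only in rows, so rows that do not move let the fingers close, or fill a call up. It gives the time, the measured TCP pose, the force and the opening at its end, in the units of the state.
- ctrl.get_obs(): the state, without advancing time (a new reading comes with each control period).
- ctrl.get_image(name): name is "side" or "top"; returns a dict with "img" (480x640x3 uint8, red, green, blue), "range_z" (480x640 float32, mm along the optical axis (not along the pixel's ray), 0 where there is no reading), "mtx" (3x3 intrinsics, pixels), "k1" (the pictures are not rectified: a ray, as slopes to the right and down, at radius r is drawn at 1 + k1 r^2 times it, then the intrinsics apply), "rvec" (rotation vector, rad) and "tvec" (3), from world to camera coordinates, as OpenCV has them. Camera axes: x right, y down, z forward; pixel columns grow to the right and rows downward; lengths in mm; the calibration is good to about 2 mm. A picture is of the moment at which its call begins.
- ctrl.close_job(): hands the job in, once; it reports no verdict.
The state is a dict: "t": time; "qpos": joint angles; "qvel": joint speeds; "joint_torque": joint torques, N m; "ee_pos": TCP position; "orientation": TCP orientation; "ft_force": force on the tool from outside, world axes, zero at the start; "moment": the same for the moment, N m; "width": finger opening in mm.
Only numpy, scipy, OpenCV 4.12 (cv2) and the standard library are available. Lean on these libraries where they do the work, as an engineer would, in place of code of your own. Each camera call takes 0.05 s, during which the arm holds its last target. There are 200 camera calls.

## Working session

There is one attempt and no reset: what is moved stays moved. The work goes in short steps, Python scripts to look and compute and a tool call to move; the robot and the scene stay as the last step left them, time stands still between calls to the robot, and variables do not carry over. Pictures are saved under pics/ and viewed, about 8 in all and at most 12, crops included, and the job is handed in when it is done.

Besides the shell and the picture viewer there is one more tool, called after "Emit:" by a JSON object that holds its "method" and its "body". apply_moves: Moves the arm, as the interface text tells. Its arguments: {"type":"object","properties":{"increments":{"type":"array","items":{"type":"object","properties":{"gripper":{"type":"number"},"delta_pos":{"type":"array","items":{"type":"number"}},"dr":{"type":"array","items":{"type":"number"}}}}}},"required":["increments"]}

```bash
mkdir -p pics; ls; cat > h.py <<'E'
import numpy as np, cv2
from workcell import ctrl
from scipy.spatial.transform import Rotation as R
def shot(name,save=None):
    d=ctrl.get_image(name)
    if save: cv2.imwrite('pics/'+save,d['img'][:,:,::-1])
    np.savez('last_'+name,**d)
    return d
def points(d):
    # world xyz for every pixel, from range
    K=np.array(d['mtx']);k=float(d['k1'])
    v,u=np.mgrid[0:480,0:640].astype(float)
    dist=np.array([k,0,0,0,0.])
    n=cv2.undistortPoints(np.stack([u.ravel(),v.ravel()],1)[:,None],K,dist)[:,0]
    z=d['range_z'].ravel()
    pc=np.c_[n*z[:,None],z]
    Rm=cv2.Rodrigues(np.array(d['rvec'],float))[0]
    w=(pc-np.array(d['tvec']).ravel())@Rm
    w[z==0]=np.nan
    return w.reshape(480,640,3)
def ray(d,uv,h):
    K=np.array(d['mtx']);dist=np.array([float(d['k1']),0,0,0,0])
    n=cv2.undistortPoints(np.array(uv,float).reshape(-1,1,2),K,dist)[:,0]
    Rm=cv2.Rodrigues(np.array(d['rvec'],float))[0]
    c=-Rm.T@np.array(d['tvec']).ravel()
    r=np.c_[n,np.ones(len(n))]@Rm
    return c+r*((h-c[2])/r[:,2])[:,None]
E
python3 - <<'E'
from h import *
for n in('top','side'):
    d=shot(n,n+'0.png');w=points(d)
    Rm=cv2.Rodrigues(np.array(d['rvec'],float))[0]
    print(n,d['mtx'],d['k1'],-Rm.T@np.array(d['tvec']).ravel(),np.isnan(w[...,0]).mean())
print(ctrl.get_obs())
E
```

```text
pics
top [[452.54622191   0.         312.51947768]
 [  0.         452.54622191 239.17366451]
 [  0.           0.           1.        ]] -0.10247184933043398 [ 353.34899741  -21.46044374 1390.86863705] 0.00416015625
side [[575.59349939   0.         320.25269884]
 [  0.         575.59349939 247.60179896]
 [  0.           0.           1.        ]] -0.07951030566837705 [  16.63621813  750.97382962 1005.96187359] 0.004033203125
{'t': 0.1, 'qpos': array([-1.19099777e+00,  4.23739483e-01,  1.63058855e+00,  2.83780580e-05,
        1.08856312e+00, -1.89951196e-02]), 'qvel': array([-0.00099252, -0.00241677, -0.00173572,  0.00023605,  0.00149927,
       -0.00049994]), 'joint_torque': array([ 6.51127793e-04, -5.45615602e+01, -2.74325305e+01,  6.44915015e-02,
        1.87644130e-02, -2.05744431e-05]), 'ee_pos': array([ 242.55209506, -575.50815673,  230.00481439]), 'orientation': array([ 2.0026764 ,  0.40604418, -2.00310194]), 'ft_force': array([-0.38835359,  0.9415963 ,  0.45869491]), 'moment': array([-0.04786589, -0.02455911,  0.02448563]), 'width': 87.93953612747266}
```

View pics/top0.png

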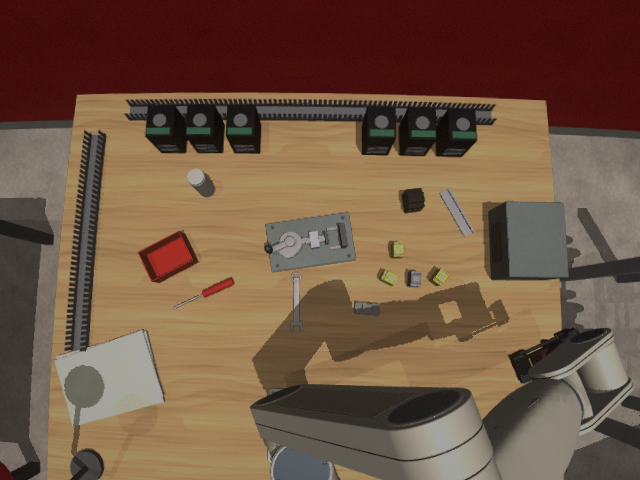

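View pics/side0.png

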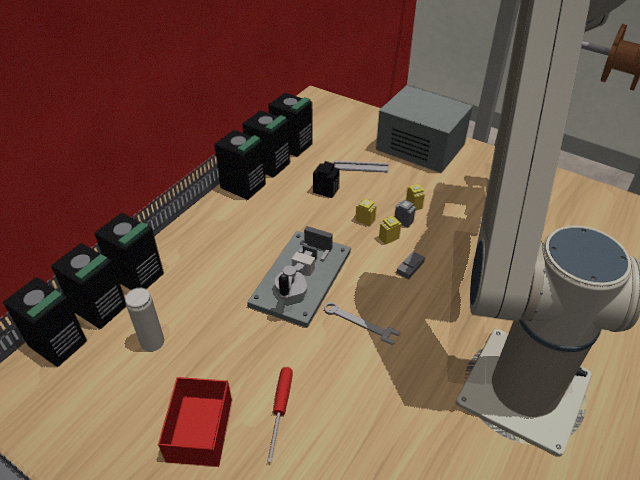

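Top: clamp around (310,242) with its handle at the left end (268,247); grey block at (414,278) between yellow lookalikes; spanner at (297,300). Now measuring these.

```bash
python3 - <<'E'
from h import *
for n in('top','side'):
    d=dict(np.load(f'last_{n}.npz'));w=points(d);im=d['img'].astype(int)
    hsv=cv2.cvtColor(d['img'],cv2.COLOR_RGB2HSV)
    z=w[...,2]
    # block: grey near; 
    box=((395,435,262,295) if n=='top' else (385,425,190,235))
    m=np.zeros(z.shape,bool);m[box[2]:box[3],box[0]:box[1]]=1
    g=m&(hsv[...,1]<70)
    for lo,hi in((56,66),(46,55)):
        s=g&(z>lo)&(z<hi);p=w[s]
        if len(p)>4:
            r=cv2.minAreaRect(p[:,:2].astype(np.float32));print(n,'blk',lo,len(p),p.mean(0).round(1),r)
    # plate
    box=((255,365,205,280) if n=='top' else (240,360,220,330))
    m=np.zeros(z.shape,bool);m[box[2]:box[3],box[0]:box[1]]=1
    s=m&(z>13)&(z<160);p=w[s];r=cv2.minAreaRect(p[:,:2].astype(np.float32));print(n,'clamp all',r)
    s=m&(z>16)&(z<25)
    cs=max(cv2.findContours(s.astype(np.uint8),0,2)[0],key=cv2.contourArea)
    uv=cv2.boxPoints(cv2.minAreaRect(cs));print('plate corners',uv.round(0).tolist(),ray(d,uv,20)[:,:2].round(1).tolist())
    s=m&(z>100)&(z<140);p=w[s];print(n,'handle',len(p),p.mean(0).round(1),p.max(0).round(1),p.min(0).round(1))
    s=m&(z>131)&(z<140);p=w[s];print(n,'handletop',len(p),p.mean(0).round(1))
    c=(250,190,200,110) if n=='top' else (235,210,200,130)
    i=d['img'][c[1]:c[1]+c[3],c[0]:c[0]+c[2],::-1]
    cv2.imwrite(f'pics/{n}c.png',cv2.resize(i,None,fx=4,fy=4,interpolation=2))
a=cv2.imread('pics/topc.png')
E
```

```text
top blk 56 100 [ 436.7 -322.    60.9] ((437.4585876464844, -321.0647277832031), (41.611907958984375, 31.06598663330078), 0.6228334307670593)
top blk 46 43 [ 436.8 -322.    51.8] ((437.6329650878906, -319.8630065917969), (42.99954605102539, 112.04119110107422), 18.706787109375)
top clamp all ((547.4993896484375, -8.262481689453125), (150.84661865234375, 262.5876159667969), 9.015798568725586)
plate corners [[264.0, 224.0], [349.0, 212.0], [356.0, 260.0], [271.0, 272.0]] [[600.6, 131.9], [642.0, -127.6], [493.2, -148.9], [453.0, 106.7]]
top handle 55 [508.4 107.  129.3] [519.4 118.5 139.1] [499.5  97.7 102.3]
top handletop 34 [510.7 108.4 135. ]
side blk 56 124 [ 436.3 -306.8   61.1] ((437.76190185546875, -310.91339111328125), (145.56155395507812, 40.74781036376953), 78.85287475585938)
side blk 46 90 [ 432.  -313.5   51.5] ((436.4749450683594, -312.83612060546875), (173.68553161621094, 44.90823745727539), 87.36576843261719)
side clamp all ((507.3409423828125, -12.80029296875), (237.2874755859375, 266.94696044921875), 9.3897066116333)
plate corners [[247.0, 302.0], [296.0, 216.0], [351.0, 248.0], [302.0, 334.0]] [[600.7, 133.0], [673.4, -168.2], [492.9, -144.9], [447.7, 138.6]]
side handle 165 [507.9 114.5 122.6] [520.3 122.1 139.5] [499.7 100.1 100.1]
side handletop 58 [509.4 111.4 135.2]
```

View pics/topc.png

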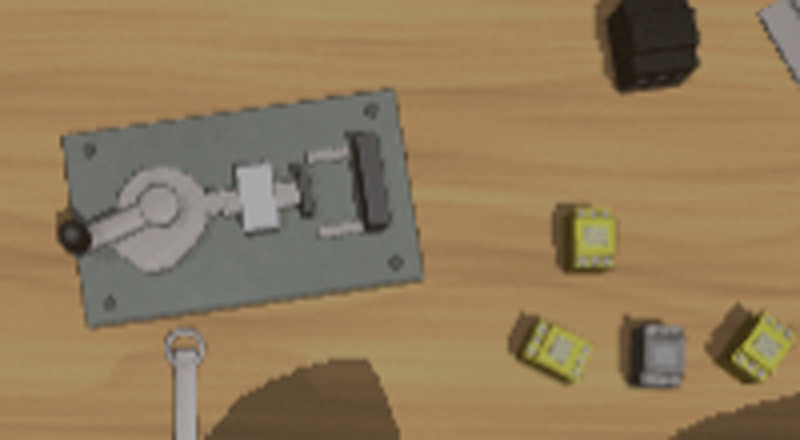

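Crop: plate corners (62,137),(392,90),(422,280),(88,326), cam around (158,205) with its bulge down/right, handle (74,236), lips (325,155)/(342,231), jaw (370,180), block (660,355). The clamp is yawed about 9°.

```bash
cat >> h.py <<'E'
YAW=0.156; O=np.array([550.4,-28.8])
EX=np.array([np.cos(YAW),np.sin(YAW)]);EY=np.array([-EX[1],EX[0]])
NEST=O-51.5*EY; AX=O+80*EY
def plan(pos,yaw):
    """delta (cm, tool axes) and turn about tool x (rad) to reach TCP pos, with tool y at world angle yaw (mod pi)"""
    o=ctrl.get_obs();T=R.from_rotvec(o['orientation']).as_matrix()
    ty=np.arctan2(T[1,1],T[0,1]); dy=(yaw-ty+np.pi/2)%np.pi-np.pi/2
    print('tcp',o['ee_pos'].round(1),'F',o['ft_force'].round(1),'w',round(o['width'],1),'q',o['qpos'].round(2),'t',round(o['t'],2))
    print(' toolx',T[:,0].round(3),'tool y yaw',round(ty,3),'-> delta cm tool',(T.T@(np.array(pos)-o['ee_pos'])/10).round(2),'dr_x',round(-dy,3))
E
python3 - <<'E'
from h import *
for n in('top','side'):
    d=dict(np.load(f'last_{n}.npz'));w=points(d);z=w[...,2]
    hsv=cv2.cvtColor(d['img'],cv2.COLOR_RGB2HSV)
    box=((400,430,262,295) if n=='top' else (388,422,192,232))
    m=np.zeros(z.shape,bool);m[box[2]:box[3],box[0]:box[1]]=1
    for lo in(30,56):
        g=(m&(hsv[...,1]<75)&(z>lo)).astype(np.uint8)
        k,l,st,_=cv2.connectedComponentsWithStats(g,connectivity=4)
        i=1+np.argmax(st[1:,4]);p=w[l==i]
        p=p[(np.abs(p[:,0]-437)<40)&(np.abs(p[:,1]+322)<40)]
        print(n,'blk',lo,len(p),p.mean(0).round(1),np.percentile(p,[3,97],axis=0).round(1).tolist(),cv2.minAreaRect(p[:,:2].astype(np.float32)))
    # cam: radial profile in crank-axis polar coords
    L=(w[...,:2]-AX); lx=L@EX; ly=L@EY
    r=np.hypot(lx,ly); a=np.arctan2(ly,lx)
    near=(r<70)
    print(np.histogram(z[near],bins=np.arange(15,95,5)))
    s=near&(z>30)&(z<78)
    for b in np.arange(-180,180,15):
        q=s&(np.abs((np.degrees(a)-b+180)%360-180)<7.5)
        print(b,np.percentile(r[q],95).round(0) if q.any() else None,end='; ')
    print()
    # lips/jaw in clamp coords
    L=w[...,:2]-O;lx=L@EX;ly=L@EY
    for nm,s in(('lips',(np.abs(lx)<40)&(ly>-66)&(ly<-36)&(z>24)&(z<33)),('jaw',(np.abs(lx)<60)&(ly>-110)&(ly<-60)&(z>62)&(z<76))):
        print(nm,s.sum(),[(round(float(f(v[s])),1)) for v in(lx,ly,z) for f in(np.min,np.max,np.mean)])
    s=(np.abs(lx)<40)&(ly>-66)&(ly<-36)&(z>24)&(z<33)
    print('lip+ x',lx[s&(lx>0)].min(),lx[s&(lx>0)].mean(),'lip-',lx[s&(lx<0)].max(),lx[s&(lx<0)].mean())
    c=(388,190,40,45) if n=='side' else(395,260,40,40)
i=cv2.imread('pics/side0.png')
a=cv2.resize(i[185:245,370:430],(600,600),interpolation=2)[:,:];cv2.imwrite('pics/blk.png',a[:, :])
plan([437,-322,150],0.0)
E
```

```text
top blk 30 163 [ 436.4 -321.7   57.1] [[416.7, -336.1, 42.3], [458.3, -306.5, 65.2]] ((437.87310791015625, -321.797119140625), (31.604061126708984, 44.89509582519531), 83.78868865966797)
top blk 56 96 [ 437.4 -321.6   61.2] [[425.2, -336.1, 56.5], [451.9, -308.5, 65.5]] ((437.46551513671875, -321.012939453125), (29.625152587890625, 31.066984176635742), 0.9494596719741821)
(array([427, 477,  48,   0,   3,   6,  78, 250,  98,  19,   0,   0,  13,
        73,  75]), array([15, 20, 25, 30, 35, 40, 45, 50, 55, 60, 65, 70, 75, 80, 85, 90]))
-180 42.0; -165 37.0; -150 34.0; -135 33.0; -120 34.0; -105 69.0; -90 69.0; -75 69.0; -60 34.0; -45 34.0; -30 34.0; -15 33.0; 0 34.0; 15 33.0; 30 34.0; 45 33.0; 60 34.0; 75 33.0; 90 None; 105 28.0; 120 45.0; 135 43.0; 150 44.0; 165 44.0; 
lips 72 [-38.4, 32.7, -0.8, -65.4, -36.6, -50.7, 24.0, 32.9, 27.7]
jaw 131 [-35.1, 34.6, -0.3, -86.2, -70.1, -78.0, 62.5, 75.7, 69.8]
lip+ x 1.8051723339500156 25.428913256252862 lip- -7.393277540355591 -27.022660720890553
side blk 30 280 [ 433.8 -315.1   50.5] [[414.2, -334.2, 31.2], [457.4, -304.6, 64.0]] ((435.463531
[... 401 characters left out ...]
, 50, 55, 60, 65, 70, 75, 80, 85, 90]))
-180 39.0; -165 34.0; -150 33.0; -135 31.0; -120 32.0; -105 67.0; -90 69.0; -75 70.0; -60 69.0; -45 None; -30 33.0; -15 35.0; 0 36.0; 15 35.0; 30 35.0; 45 36.0; 60 36.0; 75 36.0; 90 None; 105 61.0; 120 45.0; 135 45.0; 150 45.0; 165 44.0; 
lips 57 [-36.3, 37.9, -8.8, -65.0, -36.2, -49.7, 24.1, 32.2, 27.8]
jaw 199 [-33.6, 36.2, 0.9, -87.6, -65.9, -74.6, 62.0, 74.7, 68.9]
lip+ x 26.752375626762657 31.856365084397698 lip- -15.689016485011846 -27.525251619360443
tcp [ 242.6 -575.5  230. ] F [-0.4  0.9  0.5] w 87.9 q [-1.19  0.42  1.63  0.    1.09 -0.02] t 0.1
 toolx [-0.     0.001 -1.   ] tool y yaw -1.172 -> delta cm tool [  8.02 -15.8  -27.76] dr_x -1.172
```

View pics/blk.png

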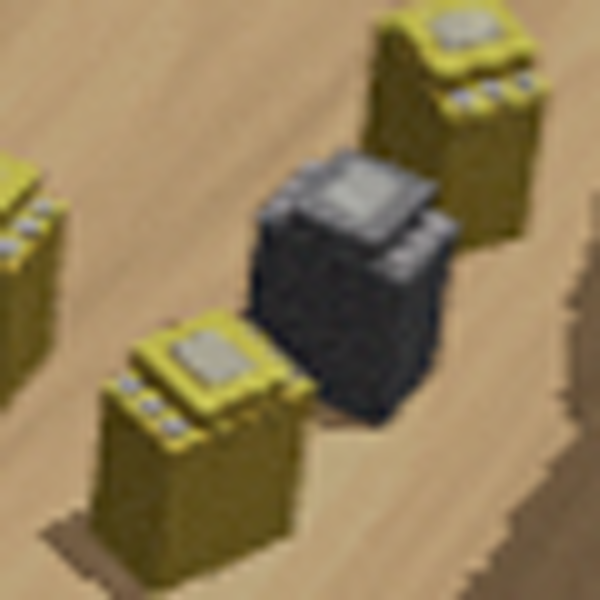

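Emit:
{"method": "apply_moves", "body": {"increments": [{"gripper": 100,"delta_pos": [0,-1.58,-2.78],"dr": [0,0,0]},{"gripper": 100,"delta_pos": [0,-1.58,-2.78],"dr": [0,0,0]},{"gripper": 100,"delta_pos": [0,-1.58,-2.78],"dr": [0,0,0]},{"gripper": 100,"delta_pos": [0,-1.58,-2.78],"dr": [0,0,0]},{"gripper": 100,"delta_pos": [0,-1.58,-2.78],"dr": [0,0,0]}]}}

```text
t: 0.52
ee_pos: [340.6, -447.7, 230.3]
orientation: [2.003, 0.405, -2.003]
ft_force: [0.4, -1.2, 0.1]
width: 87.7
```

Emit:
{"method": "apply_moves", "body": {"increments": [{"gripper": 100,"delta_pos": [0,-1.58,-2.78],"dr": [0,0,0]},{"gripper": 100,"delta_pos": [0,-1.58,-2.78],"dr": [0,0,0]},{"gripper": 100,"delta_pos": [0,-1.58,-2.78],"dr": [0,0,0]},{"gripper": 100,"delta_pos": [0,-1.58,-2.78],"dr": [0,0,0]},{"gripper": 100,"delta_pos": [0,-1.58,-2.78],"dr": [0,0,0]}]}}

```text
t: 0.93
ee_pos: [438.1, -320.9, 230.4]
orientation: [2.002, 0.405, -2.003]
ft_force: [0.0, 0.6, 0.4]
width: 87.8
```

Emit:
{"method": "apply_moves", "body": {"increments": [{"gripper": 100,"delta_pos": [1.6,0,0],"dr": [-0.107,0,0]},{"gripper": 100,"delta_pos": [1.6,0,0],"dr": [-0.107,0,0]},{"gripper": 100,"delta_pos": [1.6,0,0],"dr": [-0.107,0,0]},{"gripper": 100,"delta_pos": [1.6,0,0],"dr": [-0.107,0,0]},{"gripper": 100,"delta_pos": [1.6,0,0],"dr": [-0.107,0,0]}]}}

```text
t: 1.35
ee_pos: [437.4, -322.0, 149.7]
orientation: [1.657, 0.842, -1.657]
ft_force: [0.5, -0.2, -0.3]
width: 87.7
```

Emit:
{"method": "apply_moves", "body": {"increments": [{"gripper": 100,"delta_pos": [0,0,0],"dr": [-0.107,0,0]},{"gripper": 100,"delta_pos": [0,0,0],"dr": [-0.107,0,0]},{"gripper": 100,"delta_pos": [0,0,0],"dr": [-0.107,0,0]},{"gripper": 100,"delta_pos": [0,0,0],"dr": [-0.107,0,0]},{"gripper": 100,"delta_pos": [0,0,0],"dr": [-0.107,0,0]}]}}

```text
t: 1.77
ee_pos: [437.3, -322.2, 150.3]
orientation: [1.28, 1.163, -1.28]
ft_force: [0.1, 0.7, 0.5]
width: 87.8
```

```bash
python3 - <<'E'
from h import *
plan([437,-321.5,27],-0.1)
E
```

```text
tcp [ 437.3 -322.2  150.3] F [0.1 0.7 0.5] w 87.8 q [-0.66  0.42  1.87  0.    0.86 -0.56] t 1.77
 toolx [-0.001  0.    -1.   ] tool y yaw -0.097 -> delta cm tool [12.33 -0.03 -0.06] dr_x 0.003
```

Emit:
{"method": "apply_moves", "body": {"increments": [{"gripper": 100,"delta_pos": [1.6,0,0],"dr": [0,0,0]},{"gripper": 100,"delta_pos": [1.6,0,0],"dr": [0,0,0]},{"gripper": 100,"delta_pos": [1.6,0,0],"dr": [0,0,0]},{"gripper": 100,"delta_pos": [1.6,0,0],"dr": [0,0,0]},{"gripper": 100,"delta_pos": [1.6,0,0],"dr": [0,0,0]}]}}

```text
t: 2.18
ee_pos: [437.4, -322.2, 69.8]
orientation: [1.284, 1.16, -1.284]
ft_force: [-0.6, -0.2, -0.6]
width: 87.9
```

Emit:
{"method": "apply_moves", "body": {"increments": [{"gripper": 100,"delta_pos": [1.2,0,0],"dr": [0,0,0]},{"gripper": 100,"delta_pos": [1.2,0,0],"dr": [0,0,0]},{"gripper": 100,"delta_pos": [1.2,0,0],"dr": [0,0,0]},{"gripper": 100,"delta_pos": [0.7,0,0],"dr": [0,0,0]},{"gripper": 100,"delta_pos": [0,0,0],"dr": [0,0,0]}]}}

```text
t: 2.6
ee_pos: [436.8, -321.8, 26.2]
orientation: [1.284, 1.162, -1.285]
ft_force: [0.1, 0.4, 0.3]
width: 87.7
```

Emit:
{"method": "apply_moves", "body": {"increments": [{"gripper": 40,"delta_pos": [0,0,0],"dr": [0,0,0]},{"gripper": 40,"delta_pos": [0,0,0],"dr": [0,0,0]},{"gripper": 40,"delta_pos": [0,0,0],"dr": [0,0,0]},{"gripper": 40,"delta_pos": [0,0,0],"dr": [0,0,0]},{"gripper": 40,"delta_pos": [0,0,0],"dr": [0,0,0]}]}}

```text
t: 3.02
ee_pos: [437.8, -322.6, 28.2]
orientation: [1.284, 1.158, -1.284]
ft_force: [0.6, 0.3, 0.9]
width: 57.9
```

Emit:
{"method": "apply_moves", "body": {"increments": [{"gripper": 40,"delta_pos": [0,0,0],"dr": [0,0,0]},{"gripper": 40,"delta_pos": [0,0,0],"dr": [0,0,0]},{"gripper": 40,"delta_pos": [0,0,0],"dr": [0,0,0]},{"gripper": 40,"delta_pos": [0,0,0],"dr": [0,0,0]},{"gripper": 40,"delta_pos": [0,0,0],"dr": [0,0,0]}]}}

```text
t: 3.43
ee_pos: [437.8, -322.6, 28.0]
orientation: [1.284, 1.159, -1.284]
ft_force: [0.1, 0.3, 4.2]
width: 45.4
```

Emit:
{"method": "apply_moves", "body": {"increments": [{"gripper": 40,"delta_pos": [-0.3,0,0],"dr": [0,0,0]},{"gripper": 40,"delta_pos": [-1.5,0,0],"dr": [0,0,0]},{"gripper": 40,"delta_pos": [-2.5,0,0],"dr": [0,0,0]},{"gripper": 40,"delta_pos": [-2.5,0,0],"dr": [0,0,0]},{"gripper": 40,"delta_pos": [-2.5,0,0],"dr": [0,0,0]}]}}

```text
t: 3.85
ee_pos: [436.8, -321.8, 121.0]
orientation: [1.284, 1.162, -1.285]
ft_force: [-0.1, -1.1, -2.5]
width: 45.3
```

Emit:
{"method": "apply_moves", "body": {"increments": [{"gripper": 40,"delta_pos": [-1.5,0,0],"dr": [-0.05,0,0]},{"gripper": 40,"delta_pos": [0,0,0],"dr": [-0.05,0,0]},{"gripper": 40,"delta_pos": [0,0,0],"dr": [-0.05,0,0]},{"gripper": 40,"delta_pos": [0,0,0],"dr": [-0.05,0,0]},{"gripper": 40,"delta_pos": [0,0,0],"dr": [-0.056,0,0]}]}}

```text
t: 4.27
ee_pos: [437.0, -322.0, 135.5]
orientation: [1.093, 1.28, -1.093]
ft_force: [-0.6, 0.1, -1.3]
width: 45.1
```

```bash
python3 - <<'E'
from h import *
print(NEST,AX)
plan([*NEST,120],YAW)
E
```

```text
[558.40145372 -79.67461782] [537.97055732  50.22853254]
tcp [ 437.  -322.   135.5] F [-0.6  0.1 -1.3] w 45.1 q [-0.66  0.44  1.88 -0.    0.83 -0.81] t 4.27
 toolx [-0.001  0.001 -1.   ] tool y yaw 0.156 -> delta cm tool [  1.56  15.76 -22.04] dr_x 0.0
```

Emit:
{"method": "apply_moves", "body": {"increments": [{"gripper": 40,"delta_pos": [0,0.9,-1.2],"dr": [0,0,0]},{"gripper": 40,"delta_pos": [0,1.7,-2.4],"dr": [0,0,0]},{"gripper": 40,"delta_pos": [0,1.7,-2.4],"dr": [0,0,0]},{"gripper": 40,"delta_pos": [0,1.7,-2.4],"dr": [0,0,0]},{"gripper": 40,"delta_pos": [0,1.7,-2.4],"dr": [0,0,0]}]}}

```text
t: 4.68
ee_pos: [496.8, -202.5, 135.3]
orientation: [1.095, 1.279, -1.096]
ft_force: [0.1, 0.5, -1.9]
width: 45.3
```

Emit:
{"method": "apply_moves", "body": {"increments": [{"gripper": 40,"delta_pos": [0,1.7,-2.4],"dr": [0,0,0]},{"gripper": 40,"delta_pos": [0,1.7,-2.4],"dr": [0,0,0]},{"gripper": 40,"delta_pos": [0,1.7,-2.4],"dr": [0,0,0]},{"gripper": 40,"delta_pos": [0,1.7,-2.4],"dr": [0,0,0]},{"gripper": 40,"delta_pos": [0,1.26,-1.64],"dr": [0,0,0]}]}}

```text
t: 5.1
ee_pos: [559.6, -78.1, 135.3]
orientation: [1.094, 1.28, -1.095]
ft_force: [-0.2, 0.6, -1.7]
width: 45.2
```

Emit:
{"method": "apply_moves", "body": {"increments": [{"gripper": 40,"delta_pos": [0.7,0,0],"dr": [0,0,0]},{"gripper": 40,"delta_pos": [0.8,0,0],"dr": [0,0,0]},{"gripper": 40,"delta_pos": [0,0,0],"dr": [0,0,0]},{"gripper": 40,"delta_pos": [0,0,0],"dr": [0,0,0]},{"gripper": 40,"delta_pos": [0,0,0],"dr": [0,0,0]}]}}

```text
t: 5.52
ee_pos: [558.7, -81.3, 120.3]
orientation: [1.096, 1.278, -1.097]
ft_force: [-0.1, -0.2, -2.2]
width: 45.1
```

```bash
python3 - <<'E'
from h import *
plan([*NEST,47],YAW)
for n in('top','side'):
    d=shot(n,n+'1.png');w=points(d)
c=cv2.imread('pics/top1.png')[190:290,250:370];s=cv2.imread('pics/side1.png')[190:340,230:370]
a=np.zeros((600,800,3),np.uint8)
a[:333,:400]=cv2.resize(c,(400,333),interpolation=2);a[:429,400:]=cv2.resize(s,(400,429),interpolation=2)
cv2.imwrite('pics/both1.png',a)
E
```

```text
tcp [558.7 -81.3 120.3] F [-0.1 -0.2 -2.2] w 45.1 q [-0.17  0.49  1.84 -0.    0.82 -0.32] t 5.52
 toolx [-0.001  0.    -1.   ] tool y yaw 0.153 -> delta cm tool [ 7.33  0.   -0.17] dr_x -0.003
```

View pics/both1.png

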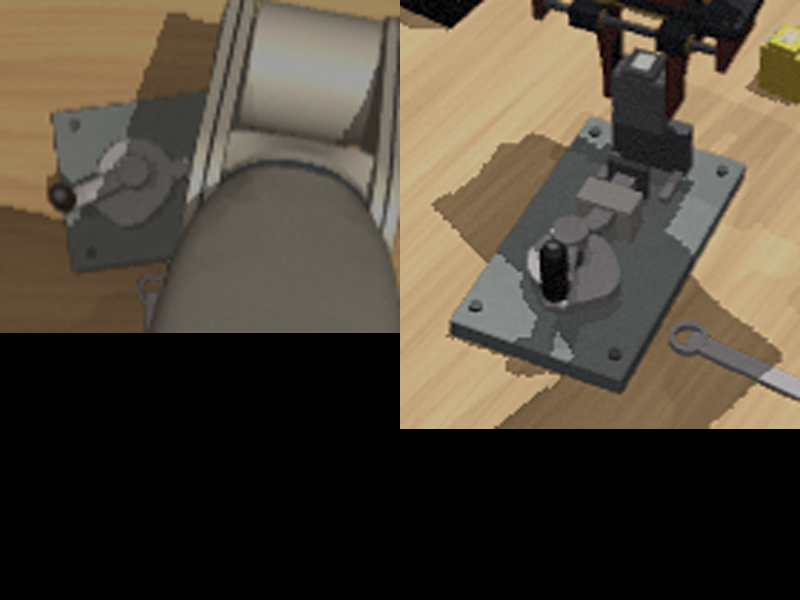

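Side crop: block held upright between the fingers above the nest (640,100 in the crop), clear of jaw and pad. Checking its offset in clamp axes.

```bash
python3 - <<'E'
from h import *
d=dict(np.load('last_side.npz'));w=points(d);z=w[...,2];L=w[...,:2]-O;lx=L@EX;ly=L@EY
s=(np.abs(lx)<30)&(ly>-80)&(ly<-25)&(z>92)&(z<125)
for lo in range(92,160,8):
    q=(np.abs(lx)<30)&(ly>-80)&(ly<-20)&(z>lo)&(z<lo+8)
    print(lo,q.sum(),np.percentile(lx[q],[2,50,98]).round(1),np.percentile(ly[q],[2,50,98]).round(1))
o=ctrl.get_obs();t=o['ee_pos'][:2]-O;print('tcp local',t@EX,t@EY)
q=(np.abs(lx)<18)&(z>25)&(z<52)&(ly>-40)&(ly<-10)
print('pad',np.percentile(ly[q],[5,50,95]),np.percentile(lx[q],[5,95]))
q=(np.abs(lx)<45)&(z>40)&(z<66)&(ly>-75)&(ly<-60)
print('jaw face',q.sum(),np.percentile(ly[q],[5,50,95]))
E
```

```text
92 33 [-24.5  -6.9  19.1] [-56.  -39.4 -35.9]
100 55 [-24.8  -1.   20.1] [-49.6 -38.1 -34.7]
108 54 [-28.   -4.8  19.7] [-47.  -38.4 -35.6]
116 63 [-28.   -1.   27.2] [-44.  -38.9 -34.3]
124 57 [-27.2  -2.4  28.1] [-44.1 -38.9 -34.9]
132 67 [-26.4  -2.6  28.4] [-44.8 -38.7 -34.8]
140 96 [-27.4   0.2  27.3] [-61.3 -41.3 -35.1]
148 142 [-25.5  -1.6  26.8] [-67.  -47.9 -36.2]
156 37 [-29.7   7.9  28.6] [-63.1 -46.6 -41.3]
tcp local 0.5786327464854586 -53.207998131783434
pad [-26.66791337 -23.62948344 -13.95453913] [-15.91278759  17.30916928]
jaw face 188 [-73.54343676 -70.05247681 -66.73827373]
```

Emit:
{"method": "apply_moves", "body": {"increments": [{"gripper": 40,"delta_pos": [0.5,0,-0.2],"dr": [0,0,0]},{"gripper": 40,"delta_pos": [1.0,0,0],"dr": [0,0,0]},{"gripper": 40,"delta_pos": [1.0,0,0],"dr": [0,0,0]},{"gripper": 40,"delta_pos": [1.0,0,0],"dr": [0,0,0]},{"gripper": 40,"delta_pos": [0.8,0,0],"dr": [0,0,0]}]}}

```text
t: 6.03
ee_pos: [558.5, -78.3, 76.0]
orientation: [1.095, 1.28, -1.096]
ft_force: [-0.1, -0.3, -1.3]
width: 45.0
```

Emit:
{"method": "apply_moves", "body": {"increments": [{"gripper": 40,"delta_pos": [0.8,0,0],"dr": [0,0,0]},{"gripper": 40,"delta_pos": [0.5,0,0],"dr": [0,0,0]},{"gripper": 40,"delta_pos": [0.5,0,0],"dr": [0,0,0]},{"gripper": 40,"delta_pos": [0,0,0],"dr": [0,0,0]},{"gripper": 40,"delta_pos": [0,0,0],"dr": [0,0,0]}]}}

```text
t: 6.45
ee_pos: [559.1, -78.4, 59.5]
orientation: [1.095, 1.278, -1.095]
ft_force: [-0.0, 0.4, -2.5]
width: 45.2
```

Emit:
{"method": "apply_moves", "body": {"increments": [{"gripper": 40,"delta_pos": [0.3,0,0],"dr": [0,0,0]},{"gripper": 40,"delta_pos": [0.3,0,0],"dr": [0,0,0]},{"gripper": 40,"delta_pos": [0.2,0,0],"dr": [0,0,0]},{"gripper": 40,"delta_pos": [0,0,0],"dr": [0,0,0]},{"gripper": 40,"delta_pos": [0,0,0],"dr": [0,0,0]}]}}

```text
t: 6.87
ee_pos: [559.6, -78.5, 51.7]
orientation: [1.095, 1.277, -1.095]
ft_force: [2.2, 0.6, -2.9]
width: 44.9
```

Emit:
{"method": "apply_moves", "body": {"increments": [{"gripper": 40,"delta_pos": [0.1,0,0],"dr": [0,0,0]},{"gripper": 40,"delta_pos": [0.1,0,0],"dr": [0,0,0]},{"gripper": 40,"delta_pos": [0.1,0,0],"dr": [0,0,0]},{"gripper": 40,"delta_pos": [0,0,0],"dr": [0,0,0]},{"gripper": 40,"delta_pos": [0,0,0],"dr": [0,0,0]}]}}

```text
t: 7.28
ee_pos: [559.6, -78.4, 48.7]
orientation: [1.095, 1.277, -1.095]
ft_force: [3.0, 0.8, -2.0]
width: 45.1
```

Emit:
{"method": "apply_moves", "body": {"increments": [{"gripper": 40,"delta_pos": [0,0.1,0],"dr": [0,0,0]},{"gripper": 40,"delta_pos": [0.1,0,0],"dr": [0,0,0]},{"gripper": 40,"delta_pos": [0,0,0],"dr": [0,0,0]},{"gripper": 40,"delta_pos": [0,0,0],"dr": [0,0,0]},{"gripper": 40,"delta_pos": [0,0,0],"dr": [0,0,0]}]}}

```text
t: 7.7
ee_pos: [559.8, -78.3, 48.0]
orientation: [1.095, 1.279, -1.095]
ft_force: [-2.1, 0.3, 5.8]
width: 45.0
```

Emit:
{"method": "apply_moves", "body": {"increments": [{"gripper": 75,"delta_pos": [0,0,0],"dr": [0,0,0]},{"gripper": 75,"delta_pos": [0,0,0],"dr": [0,0,0]},{"gripper": 75,"delta_pos": [0,0,0],"dr": [0,0,0]},{"gripper": 75,"delta_pos": [0,0,0],"dr": [0,0,0]},{"gripper": 75,"delta_pos": [0,0,0],"dr": [0,0,0]}]}}

```text
t: 8.12
ee_pos: [560.0, -78.3, 47.5]
orientation: [1.095, 1.278, -1.095]
ft_force: [-0.6, 0.3, 0.5]
width: 65.8
```

Emit:
{"method": "apply_moves", "body": {"increments": [{"gripper": 75,"delta_pos": [0,0,0],"dr": [0,0,0]},{"gripper": 75,"delta_pos": [-1,0,0],"dr": [0,0,0]},{"gripper": 75,"delta_pos": [-2,0,0],"dr": [0,0,0]},{"gripper": 75,"delta_pos": [-3,0,0],"dr": [0,0,0]},{"gripper": 75,"delta_pos": [-3,0,0],"dr": [0,0,0]}]}}

```text
t: 8.53
ee_pos: [559.4, -78.2, 138.6]
orientation: [1.094, 1.28, -1.096]
ft_force: [-0.4, -0.6, 0.8]
width: 65.8
```

Emit:
{"method": "apply_moves", "body": {"increments": [{"gripper": 75,"delta_pos": [-3,0,0],"dr": [0,0,0]},{"gripper": 75,"delta_pos": [-2,0,0],"dr": [0,0,0]},{"gripper": 75,"delta_pos": [0,0,0],"dr": [0,0,0]},{"gripper": 75,"delta_pos": [0,0,0],"dr": [0,0,0]},{"gripper": 75,"delta_pos": [0,0,0],"dr": [0,0,0]}]}}

```text
t: 8.95
ee_pos: [559.5, -78.2, 187.2]
orientation: [1.095, 1.279, -1.096]
ft_force: [-0.6, -1.1, -0.4]
width: 65.5
```

```bash
python3 - <<'E'
from h import *
d=shot('side','side2.png');w=points(d);z=w[...,2];L=w[...,:2]-O;lx=L@EX;ly=L@EY
for lo in(32,40,48,56,64,72,80):
    q=(np.abs(lx)<35)&(ly>-68)&(ly<-20)&(z>lo)&(z<lo+8)
    if q.any(): print(lo,q.sum(),np.percentile(lx[q],[2,50,98]).round(1),np.percentile(ly[q],[2,50,98]).round(1))
s=d['img'][190:340,230:370,::-1]
cv2.imwrite('pics/s2.png',cv2.resize(s,None,fx=4,fy=4,interpolation=2))
# handle position
q=(np.hypot(lx,ly-80)<90)&(z>131)&(z<140);hp=w[q].mean(0);print('handle',hp, 'world ang',np.arctan2(*(hp[:2]-AX)[::-1]),np.hypot(*(hp[:2]-AX)))
a=np.arctan2(*(np.array([510,109.3])-AX)[::-1]);H=AX+65*np.array([np.cos(a),np.sin(a)]);print('H',H,a)
for yaw in (a-np.pi/2,):
    plan([*H,200],yaw)
E
```

```text
32 34 [-25.6 -18.9  22.6] [-67.3 -35.9 -22.5]
40 35 [-28.4 -16.3  17.5] [-67.7 -34.8 -21.1]
48 50 [-23.4 -13.9  17.4] [-59.4 -26.4 -21.8]
56 90 [-24.2  -4.3  16.3] [-65.6 -29.6 -21.6]
64 89 [-26.9  -4.9  22.4] [-66.7 -35.4 -22.3]
72 105 [-23.1  -7.8  20.5] [-66.1 -44.1 -32.8]
80 74 [-14.3  -0.9  12.5] [-62.3 -48.  -33.9]
handle [509.73594433 111.60952665 135.23255882] world ang 2.001926403932303 67.56345024625386
H [510.15360721 108.97559447] 2.0130230939128335
tcp [559.2 -78.1 186.6] F [0.2 0.5 0.3] w 65.7 q [-0.16  0.39  1.8  -0.    0.95 -0.31] t 9.0
 toolx [-0.002  0.    -1.   ] tool y yaw 0.154 -> delta cm tool [ -1.32  -1.98 -19.24] dr_x -0.288
```

View pics/s2.png

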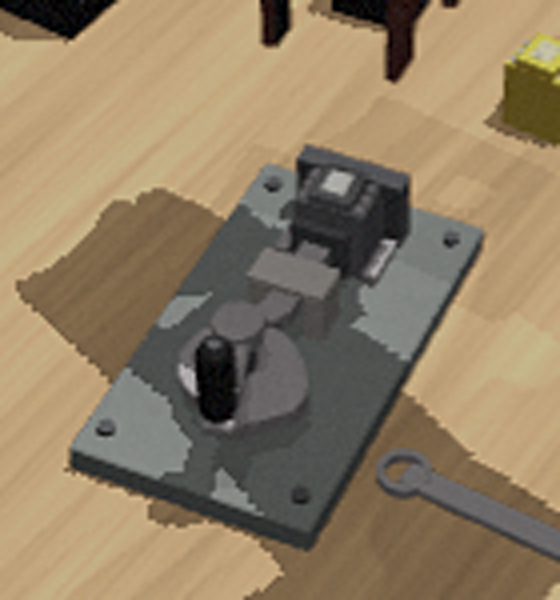

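Side crop: the block stands upright in the nest between jaw and pad (340,215), and the handle at (213,375) is unmoved. The grip force is fixed at 30 N per finger, which would use up the crank's 60 N limit. So I will cage the handle loosely between the pads and keep the pads roughly tangential as it turns.

Emit:
{"method": "apply_moves", "body": {"increments": [{"gripper": 46,"delta_pos": [0,-0.2,-1.6],"dr": [0,0,0]},{"gripper": 46,"delta_pos": [0,-0.2,-2.2],"dr": [0,0,0]},{"gripper": 46,"delta_pos": [0,-0.2,-2.2],"dr": [0,0,0]},{"gripper": 46,"delta_pos": [0,-0.2,-2.2],"dr": [0,0,0]},{"gripper": 46,"delta_pos": [0,-0.2,-2.2],"dr": [0,0,0]}]}}

```text
t: 9.42
ee_pos: [532.9, 23.7, 186.0]
orientation: [1.094, 1.281, -1.098]
ft_force: [-0.2, 0.0, 0.3]
width: 40.8
```

Emit:
{"method": "apply_moves", "body": {"increments": [{"gripper": 46,"delta_pos": [0,-0.2,-2.2],"dr": [0,0,0]},{"gripper": 46,"delta_pos": [0,-0.2,-2.2],"dr": [0,0,0]},{"gripper": 46,"delta_pos": [0,-0.2,-2.2],"dr": [0,0,0]},{"gripper": 46,"delta_pos": [0,-0.2,-2.2],"dr": [0,0,0]},{"gripper": 46,"delta_pos": [0,0,0],"dr": [0.117,0,0]}]}}

```text
t: 9.83
ee_pos: [511.0, 111.2, 186.0]
orientation: [1.178, 1.23, -1.183]
ft_force: [0.1, 0.4, -0.2]
width: 40.3
```

Emit:
{"method": "apply_moves", "body": {"increments": [{"gripper": 46,"delta_pos": [0,0,0],"dr": [0.117,0,0]},{"gripper": 46,"delta_pos": [0,0,0],"dr": [0.117,0,0]},{"gripper": 46,"delta_pos": [0,0,0],"dr": [0.117,0,0]},{"gripper": 46,"delta_pos": [0,0,0],"dr": [0.117,0,0]},{"gripper": 46,"delta_pos": [0,0,0],"dr": [0.117,0,0]}]}}

```text
t: 10.25
ee_pos: [511.9, 108.6, 186.0]
orientation: [1.602, 0.895, -1.607]
ft_force: [-0.0, 0.9, 0.2]
width: 40.5
```

Emit:
{"method": "apply_moves", "body": {"increments": [{"gripper": 46,"delta_pos": [0,0,0],"dr": [0.117,0,0]},{"gripper": 46,"delta_pos": [0,0,0],"dr": [0.117,0,0]},{"gripper": 46,"delta_pos": [0,0,0],"dr": [0.117,0,0]},{"gripper": 46,"delta_pos": [0,0,0],"dr": [0.117,0,0]},{"gripper": 46,"delta_pos": [0,0,0],"dr": [0.117,0,0]}]}}

```text
t: 10.67
ee_pos: [511.9, 108.5, 186.0]
orientation: [1.979, 0.435, -1.986]
ft_force: [-0.7, -0.2, -0.4]
width: 40.4
```

Emit:
{"method": "apply_moves", "body": {"increments": [{"gripper": 46,"delta_pos": [0,0,0],"dr": [0.117,0,0]},{"gripper": 46,"delta_pos": [0,0,0],"dr": [0.117,0,0]},{"gripper": 46,"delta_pos": [0,0,0],"dr": [0.117,0,0]},{"gripper": 46,"delta_pos": [0,0,0],"dr": [0.117,0,0]},{"gripper": 46,"delta_pos": [0,0,0],"dr": [0.117,0,0]}]}}

```text
t: 11.08
ee_pos: [511.9, 108.5, 186.0]
orientation: [-2.139, 0.165, 2.146]
ft_force: [0.8, -0.2, -0.5]
width: 40.5
```

Emit:
{"method": "apply_moves", "body": {"increments": [{"gripper": 46,"delta_pos": [0,0,0],"dr": [0.117,0,0]},{"gripper": 46,"delta_pos": [0,0,0],"dr": [0.117,0,0]},{"gripper": 46,"delta_pos": [0,0,0],"dr": [0.117,0,0]},{"gripper": 46,"delta_pos": [0,0,0],"dr": [0.117,0,0]},{"gripper": 46,"delta_pos": [0,0,0],"dr": [0,0,0]}]}}

```text
t: 11.5
ee_pos: [511.9, 108.5, 186.1]
orientation: [-1.865, 0.599, 1.87]
ft_force: [-0.4, -0.3, 0.7]
width: 40.2
```

```bash
python3 - <<'E'
from h import *
plan([510.2,109.5,103],-2.19)
E
```

```text
tcp [511.9 108.5 186.1] F [-0.4 -0.3  0.7] w 40.2 q [0.19 0.34 1.89 0.   0.92 2.38] t 11.5
 toolx [-0.003 -0.001 -1.   ] tool y yaw -2.19 -> delta cm tool [8.31 0.   0.18] dr_x -0.0
```

Emit:
{"method": "apply_moves", "body": {"increments": [{"gripper": 46,"delta_pos": [1,0,0.2],"dr": [0,0,0]},{"gripper": 46,"delta_pos": [1,0,0],"dr": [0,0,0]},{"gripper": 46,"delta_pos": [1,0,0],"dr": [0,0,0]},{"gripper": 46,"delta_pos": [1,0,0],"dr": [0,0,0]},{"gripper": 46,"delta_pos": [1,0,0],"dr": [0,0,0]}]}}

```text
t: 11.92
ee_pos: [510.8, 109.8, 136.1]
orientation: [-1.87, 0.594, 1.872]
ft_force: [0.2, 0.5, 1.5]
width: 40.4
```

Emit:
{"method": "apply_moves", "body": {"increments": [{"gripper": 46,"delta_pos": [1,0,0],"dr": [0,0,0]},{"gripper": 46,"delta_pos": [1,0,0],"dr": [0,0,0]},{"gripper": 46,"delta_pos": [0.8,0,0],"dr": [0,0,0]},{"gripper": 46,"delta_pos": [0.5,0,0],"dr": [0,0,0]},{"gripper": 46,"delta_pos": [0,0,0],"dr": [0,0,0]}]}}

```text
t: 12.33
ee_pos: [510.6, 109.7, 103.4]
orientation: [-1.868, 0.595, 1.872]
ft_force: [-0.3, 0.2, -1.0]
width: 40.1
```

Emit:
{"method": "apply_moves", "body": {"increments": [{"gripper": 29,"delta_pos": [0,0,0],"dr": [0,0,0]},{"gripper": 29,"delta_pos": [0,0,0],"dr": [0,0,0]},{"gripper": 29,"delta_pos": [0,0,0],"dr": [0,0,0]},{"gripper": 29,"delta_pos": [0,0,0],"dr": [0,0,0]},{"gripper": 29,"delta_pos": [0,0,0],"dr": [0,0,0]}]}}

```text
t: 12.75
ee_pos: [511.6, 109.9, 105.1]
orientation: [-1.87, 0.593, 1.869]
ft_force: [0.5, -0.1, -1.3]
width: 25.3
```

```bash
python3 - <<'E'
from h import *
d=shot('side','side3.png')
cv2.imwrite('pics/s3.png',cv2.resize(d['img'][190:340,230:370,::-1],None,fx=4,fy=4,interpolation=2))
plan([510.2,109.5,103],-2.19)
# rows: crank step phi, gripper turn g per row, in tool axes
def rows(th,yaw,phi,g,n):
    for i in range(n):
        p0=AX+65*np.array([np.cos(th),np.sin(th)]);th+=phi
        p1=AX+65*np.array([np.cos(th),np.sin(th)]);v=(p1-p0)/10
        ty=np.array([np.cos(yaw),np.sin(yaw)]);tz=np.array([ty[1],-ty[0]])  # z = x cross y, x=down
        print(round(v@ty,3),round(v@tz,3),end=' | ');yaw+=g
    print('th',th,'yaw',yaw)
    return th,yaw
th,y=rows(2.01,-2.19,.08,.04,12)
rows(th,y,.05,.05,2)
E
```

```text
tcp [511.5 109.9 105. ] F [ 0.4  0.2 -0.3] w 25.5 q [0.19 0.46 1.93 0.   0.74 2.37] t 12.8
 toolx [ 0.001  0.    -1.   ] tool y yaw -2.186 -> delta cm tool [0.2  0.1  0.08] dr_x 0.004
0.463 0.237 | 0.472 0.218 | 0.48 0.199 | 0.488 0.179 | 0.495 0.16 | 0.501 0.14 | 0.506 0.12 | 0.51 0.099 | 0.514 0.079 | 0.517 0.058 | 0.518 0.038 | 0.52 0.017 | th 2.9700000000000006 yaw -1.7099999999999995
0.325 0.002 | 0.325 0.002 | th 3.0700000000000003 yaw -1.6099999999999994
```

View pics/s3.png

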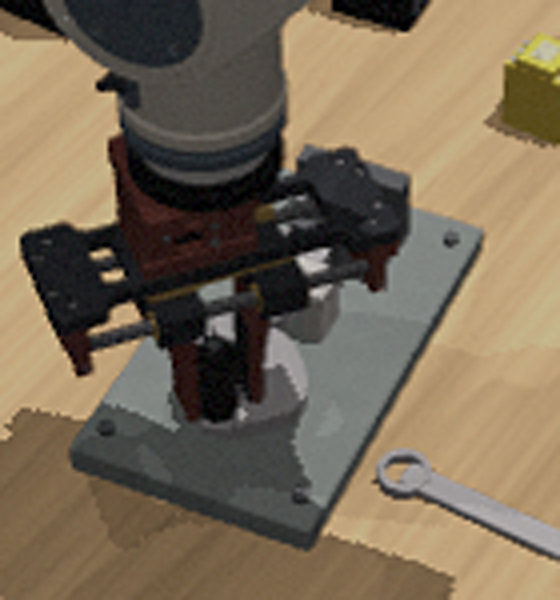

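Side crop: the handle (218,385) sits between the two fingers with clearance. I start leading it round, with 0.08 rad of crank per row.

Emit:
{"method": "apply_moves", "body": {"increments": [{"gripper": 29,"delta_pos": [0,0.46,0.24],"dr": [-0.04,0,0]},{"gripper": 29,"delta_pos": [0,0.47,0.22],"dr": [-0.04,0,0]},{"gripper": 29,"delta_pos": [0,0.48,0.2],"dr": [-0.04,0,0]},{"gripper": 29,"delta_pos": [0,0.49,0.18],"dr": [-0.04,0,0]},{"gripper": 29,"delta_pos": [0,0.495,0.16],"dr": [-0.04,0,0]}]}}

```text
t: 13.22
ee_pos: [491.1, 94.8, 105.1]
orientation: [-1.995, 0.417, 1.992]
ft_force: [0.7, 3.4, 0.4]
width: 25.5
```

```bash
cat >> h.py <<'E'
def crank(th=None):
    """gripper's place about the crank axis"""
    o=ctrl.get_obs();T=R.from_rotvec(o['orientation']).as_matrix();v=o['ee_pos'][:2]-AX
    a=np.arctan2(v[1],v[0])%(2*np.pi);r=np.hypot(*v);t=np.array([-v[1],v[0]])/r
    yaw=np.arctan2(T[1,1],T[0,1]);al=(a+np.pi/2-yaw+np.pi)%(2*np.pi)-np.pi
    print('t',round(o['t'],2),'ang',a.round(3),'turned',(a-2.01).round(3),'r',r.round(1),'z',o['ee_pos'][2].round(1),'lead of tangent over tool y',al.round(3),
     'Ft',(o['ft_force'][:2]@t).round(2),'Fr',(o['ft_force'][:2]@v/r).round(2),'Fz',o['ft_force'][2].round(1),'w',round(o['width'],1),'q6',o['qpos'][5].round(2))
    return a,r,yaw
E
python3 -c "
from h import *
crank()"
```

```text
t 13.22 ang 2.381 turned 0.371 r 64.7 z 105.1 lead of tangent over tool y -0.347 Ft -2.98 Fr 1.81 Fz 0.4 w 25.5 q6 2.15
```

Emit:
{"method": "apply_moves", "body": {"increments": [{"gripper": 29,"delta_pos": [0,0.5,0.14],"dr": [-0.04,0,0]},{"gripper": 29,"delta_pos": [0,0.505,0.12],"dr": [-0.04,0,0]},{"gripper": 29,"delta_pos": [0,0.51,0.1],"dr": [-0.04,0,0]},{"gripper": 29,"delta_pos": [0,0.515,0.08],"dr": [-0.04,0,0]},{"gripper": 29,"delta_pos": [0,0.52,0.06],"dr": [-0.04,0,0]}]}}

```text
t: 13.63
ee_pos: [478.0, 72.3, 105.1]
orientation: [-2.11, 0.225, 2.107]
ft_force: [0.7, 2.4, 1.1]
width: 25.5
```

```bash
python3 -c "
from h import *
crank()"
```

```text
t 13.63 ang 2.788 turned 0.778 r 63.9 z 105.1 lead of tangent over tool y -0.14 Ft -2.48 Fr 0.12 Fz 1.1 w 25.5 q6 1.91
```

Emit:
{"method": "apply_moves", "body": {"increments": [{"gripper": 29,"delta_pos": [0,0.325,0.02],"dr": [-0.04,0,0]},{"gripper": 29,"delta_pos": [0,0.325,0.01],"dr": [-0.04,0,0]},{"gripper": 29,"delta_pos": [0,0.325,0.01],"dr": [-0.05,0,0]},{"gripper": 29,"delta_pos": [0,0.325,0.01],"dr": [-0.05,0,0]},{"gripper": 29,"delta_pos": [0,0.325,0.01],"dr": [-0.05,0,0]}]}}

```text
t: 14.05
ee_pos: [475.2, 56.5, 105.1]
orientation: [2.215, 0.02, -2.212]
ft_force: [-0.2, 4.2, 2.4]
width: 25.7
```

```bash
python3 -c "
from h import *
crank()"
```

```text
t 14.05 ang 3.043 turned 1.033 r 63.1 z 105.1 lead of tangent over tool y -0.116 Ft -4.14 Fr 0.58 Fz 2.4 w 25.7 q6 1.65
```

Emit:
{"method": "apply_moves", "body": {"increments": [{"gripper": 29,"delta_pos": [0,0.325,0.03],"dr": [-0.04,0,0]},{"gripper": 29,"delta_pos": [0,0.325,0.03],"dr": [-0.04,0,0]},{"gripper": 29,"delta_pos": [0,0.325,0.03],"dr": [-0.04,0,0]},{"gripper": 29,"delta_pos": [0,0.325,0.03],"dr": [-0.04,0,0]},{"gripper": 29,"delta_pos": [0,0.325,0.03],"dr": [-0.04,0,0]}]}}

```text
t: 14.47
ee_pos: [475.1, 40.4, 105.1]
orientation: [2.109, 0.23, -2.107]
ft_force: [-1.6, 6.7, 2.1]
width: 25.5
```

```bash
python3 -c "
from h import *
crank()"
```

```text
t 14.47 ang 3.296 turned 1.286 r 63.6 z 105.1 lead of tangent over tool y -0.062 Ft -6.9 Fr 0.51 Fz 2.1 w 25.5 q6 1.41
```

Emit:
{"method": "apply_moves", "body": {"increments": [{"gripper": 29,"delta_pos": [0,0.325,0.02],"dr": [-0.045,0,0]},{"gripper": 29,"delta_pos": [0,0.325,0.02],"dr": [-0.045,0,0]},{"gripper": 29,"delta_pos": [0,0.325,0.02],"dr": [-0.045,0,0]},{"gripper": 29,"delta_pos": [0,0.325,0.02],"dr": [-0.045,0,0]},{"gripper": 29,"delta_pos": [0,0.325,0.02],"dr": [-0.045,0,0]}]}}

```text
t: 14.88
ee_pos: [478.4, 24.9, 105.0]
orientation: [1.977, 0.445, -1.978]
ft_force: [-2.3, 6.6, 4.4]
width: 25.6
```

```bash
python3 -c "
from h import *
crank()"
```

```text
t 14.88 ang 3.544 turned 1.534 r 64.8 z 105.0 lead of tangent over tool y -0.039 Ft -6.96 Fr -0.45 Fz 4.4 w 25.6 q6 1.15
```

Emit:
{"method": "apply_moves", "body": {"increments": [{"gripper": 29,"delta_pos": [0,0.325,0.01],"dr": [-0.05,0,0]},{"gripper": 29,"delta_pos": [0,0.325,0.01],"dr": [-0.05,0,0]},{"gripper": 29,"delta_pos": [0,0.325,0.01],"dr": [-0.05,0,0]},{"gripper": 29,"delta_pos": [0,0.325,0.01],"dr": [-0.05,0,0]},{"gripper": 29,"delta_pos": [0,0.325,0.01],"dr": [-0.05,0,0]}]}}

```text
t: 15.3
ee_pos: [485.2, 10.9, 104.9]
orientation: [1.82, 0.659, -1.824]
ft_force: [-6.3, 8.4, 6.3]
width: 25.7
```

```bash
python3 -c "
from h import *
crank()"
```

```text
t 15.3 ang 3.782 turned 1.772 r 65.8 z 104.9 lead of tangent over tool y -0.051 Ft -10.55 Fr 0.02 Fz 6.3 w 25.7 q6 0.87
```

Emit:
{"method": "apply_moves", "body": {"increments": [{"gripper": 29,"delta_pos": [0,0.2,0.0],"dr": [-0.03,0,0]},{"gripper": 29,"delta_pos": [0,0.2,0.0],"dr": [-0.03,0,0]},{"gripper": 29,"delta_pos": [0,0.2,0.0],"dr": [-0.03,0,0]},{"gripper": 29,"delta_pos": [0,0.2,0.0],"dr": [-0.03,0,0]},{"gripper": 29,"delta_pos": [0,0.2,0.0],"dr": [-0.03,0,0]}]}}

```text
t: 15.72
ee_pos: [491.5, 3.3, 104.7]
orientation: [1.721, 0.774, -1.727]
ft_force: [-6.8, 5.8, 5.6]
width: 25.5
```

```bash
python3 -c "
from h import *
crank()"
```

```text
t 15.72 ang 3.932 turned 1.922 r 66.0 z 104.7 lead of tangent over tool y -0.051 Ft -8.93 Fr 0.69 Fz 5.6 w 25.5 q6 0.71
```

Emit:
{"method": "apply_moves", "body": {"increments": [{"gripper": 29,"delta_pos": [0,0.2,-0.02],"dr": [-0.03,0,0]},{"gripper": 29,"delta_pos": [0,0.2,-0.02],"dr": [-0.03,0,0]},{"gripper": 29,"delta_pos": [0,0.2,-0.02],"dr": [-0.03,0,0]},{"gripper": 29,"delta_pos": [0,0.2,-0.02],"dr": [-0.03,0,0]},{"gripper": 29,"delta_pos": [0,0.2,-0.02],"dr": [-0.03,0,0]}]}}

```text
t: 16.13
ee_pos: [500.1, -2.4, 104.7]
orientation: [1.62, 0.88, -1.625]
ft_force: [-5.7, 3.9, 4.7]
width: 25.7
```

```bash
python3 -c "
from h import *
crank()"
```

```text
t 16.13 ang 4.088 turned 2.078 r 64.8 z 104.7 lead of tangent over tool y -0.045 Ft -6.91 Fr 0.16 Fz 4.7 w 25.7 q6 0.55
```

Emit:
{"method": "apply_moves", "body": {"increments": [{"gripper": 29,"delta_pos": [0,0.13,-0.01],"dr": [-0.02,0,0]},{"gripper": 29,"delta_pos": [0,0.13,-0.01],"dr": [-0.02,0,0]},{"gripper": 29,"delta_pos": [0,0.13,-0.01],"dr": [-0.02,0,0]},{"gripper": 29,"delta_pos": [0,0.13,-0.01],"dr": [-0.02,0,0]},{"gripper": 29,"delta_pos": [0,0.13,-0.01],"dr": [-0.02,0,0]}]}}

```text
t: 16.55
ee_pos: [508.5, -6.0, 104.9]
orientation: [1.554, 0.942, -1.552]
ft_force: [-0.7, 0.7, 0.1]
width: 25.6
```

```bash
python3 -c "
from h import *
crank()"
```

```text
t 16.55 ang 4.229 turned 2.219 r 63.5 z 104.9 lead of tangent over tool y -0.004 Ft -0.94 Fr -0.33 Fz 0.1 w 25.6 q6 0.44
```

Emit:
{"method": "apply_moves", "body": {"increments": [{"gripper": 29,"delta_pos": [0,0.13,0],"dr": [-0.02,0,0]},{"gripper": 29,"delta_pos": [0,0.13,0],"dr": [-0.02,0,0]},{"gripper": 29,"delta_pos": [0,0,0],"dr": [0,0,0]},{"gripper": 29,"delta_pos": [0,0,0],"dr": [0,0,0]},{"gripper": 29,"delta_pos": [0,0,0],"dr": [0,0,0]}]}}

```text
t: 16.97
ee_pos: [510.1, -7.0, 104.6]
orientation: [1.526, 0.967, -1.526]
ft_force: [-0.6, -0.2, 0.1]
width: 25.7
```

```bash
python3 -c "
from h import *
crank()"
```

```text
t 16.97 ang 4.259 turned 2.249 r 63.6 z 104.6 lead of tangent over tool y -0.012 Ft -0.47 Fr 0.46 Fz 0.1 w 25.7 q6 0.4
```

Emit:
{"method": "apply_moves", "body": {"increments": [{"gripper": 29,"delta_pos": [0,0.13,0],"dr": [-0.02,0,0]},{"gripper": 29,"delta_pos": [0,0.13,0],"dr": [-0.02,0,0]},{"gripper": 29,"delta_pos": [0,0,0],"dr": [0,0,0]},{"gripper": 29,"delta_pos": [0,0,0],"dr": [0,0,0]},{"gripper": 29,"delta_pos": [0,0,0],"dr": [0,0,0]}]}}

```text
t: 17.38
ee_pos: [512.5, -8.1, 104.7]
orientation: [1.498, 0.992, -1.498]
ft_force: [-0.1, -0.2, -0.0]
width: 25.4
```

```bash
python3 -c "
from h import *
crank()"
```

```text
t 17.38 ang 4.3 turned 2.29 r 63.6 z 104.7 lead of tangent over tool y -0.011 Ft 0.02 Fr 0.24 Fz -0.0 w 25.4 q6 0.36
```

```bash
python3 - <<'E'
from h import *
F=[]
for i in range(6):
    d=shot('side','side4.png');F.append(ctrl.get_obs()['ft_force'])
print(np.mean(F,0),np.std(F,0));crank()
cv2.imwrite('pics/s4.png',cv2.resize(d['img'][210:310,240:350,::-1],None,fx=6,fy=6,interpolation=2))
E
```

```text
[0.1638996  0.34632943 0.15585839] [0.55428395 0.56693407 0.39537145]
t 17.68 ang 4.299 turned 2.289 r 63.6 z 104.7 lead of tangent over tool y -0.012 Ft -0.04 Fr 0.77 Fz 0.8 w 25.3 q6 0.36
```

View pics/s4.png

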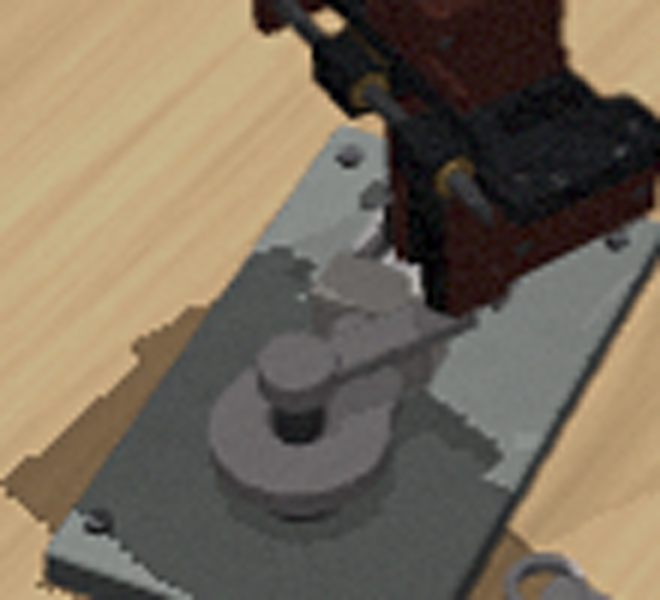

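```bash
cat >> h.py <<'E'
def arm_angle(d):
    w=points(d);z=w[...,2];v=w[...,:2]-AX;r=np.hypot(v[...,0],v[...,1])
    s=(r>18)&(r<52)&(z>76)&(z<89)
    k,l,st,_=cv2.connectedComponentsWithStats(s.astype(np.uint8));i=1+np.argmax(st[1:,4])
    q=l==i;u=v[q]/r[q][:,None];m=u.mean(0);print('arm px',q.sum(),'ang',np.arctan2(m[1],m[0])%(2*np.pi),'r',r[q].min(),r[q].max())
    L=w[...,:2]-O;lx=L@EX;ly=L@EY
    q=(np.abs(lx)<24)&(z>22)&(z<66)&(ly>-55)&(ly<-10)
    print('pad zone ly',q.sum(),np.percentile(ly[q],[5,25,50,75,95]).round(1))
E
python3 - <<'E'
from h import *
arm_angle(dict(np.load('last_side.npz')))
d=dict(np.load('last_top.npz'));arm_angle(d)
im=cv2.imread('pics/side2.png')
E
```

```text
arm px 107 ang 4.206405277968652 r 18.031595984559075 51.84225195777117
pad zone ly 31 [-37.9 -32.7 -31.5 -14.  -11.5]
arm px 71 ang 2.017600506656714 r 18.67991515778407 51.59331784864203Traceback (most recent call last):
  File "<stdin>", line 3, in <module>
  File "h.py", line 52, in arm_angle
    print('pad zone ly',q.sum(),np.percentile(ly[q],[5,25,50,75,95]).round(1))
                                ~~~~~~~~~~~~~^^^^^^^^^^^^^^^^^^^^^^^
    return _quantile_unchecked(
        a, q, axis, out, overwrite_input, method, keepdims, weights)
    return _ureduce(a,
                    func=_quantile_ureduce_func,
    ...<5 lines>...
                    overwrite_input=overwrite_input,
                    method=method)
    r = func(a, **kwargs)
    result = _quantile(arr,
                       quantiles=q,
    ...<2 lines>...
                       out=out,
                       weights=wgt)
    slices_having_nans = np.isnan(arr[-1, ...])
                                  ~~~^^^^^^^^^
IndexError: index -1 is out of bounds for axis 0 with size 0
```

Emit:
{"method": "apply_moves", "body": {"increments": [{"gripper": 29,"delta_pos": [0,0.06,0.02],"dr": [-0.01,0,0]},{"gripper": 29,"delta_pos": [0,0.06,0.02],"dr": [-0.01,0,0]},{"gripper": 29,"delta_pos": [0,0.06,0.02],"dr": [-0.01,0,0]},{"gripper": 29,"delta_pos": [0,0.06,0.02],"dr": [-0.01,0,0]},{"gripper": 29,"delta_pos": [0,0.06,0.02],"dr": [-0.01,0,0]}]}}

```text
t: 18.1
ee_pos: [514.6, -10.1, 104.6]
orientation: [1.462, 1.023, -1.463]
ft_force: [-0.9, 1.2, 1.9]
width: 25.6
```

```bash
cat >> h.py <<'E'
def look(n=4):
    crank();F=[]
    for i in range(n):
        d=shot('side');F.append(ctrl.get_obs()['ft_force'])
    a,r,y=crank();F=np.mean(F,0);print('mean Ft',(F[:2]@[-np.sin(a),np.cos(a)]).round(2));arm_angle(d)
E
python3 -c "
from h import *
look()"
```

```text
t 18.1 ang 4.343 turned 2.333 r 64.7 z 104.6 lead of tangent over tool y -0.02 Ft -1.22 Fr -0.79 Fz 1.9 w 25.6 q6 0.31
t 18.3 ang 4.345 turned 2.335 r 64.7 z 104.6 lead of tangent over tool y -0.016 Ft -1.39 Fr 0.59 Fz 1.7 w 25.5 q6 0.31
mean Ft -1.25
arm px 112 ang 4.247756058993021 r 18.031493330581288 51.99456586139735
pad zone ly 22 [-35.  -31.5 -23.9 -14.4 -11.8]
```

Emit:
{"method": "apply_moves", "body": {"increments": [{"gripper": 29,"delta_pos": [0,0.06,0.01],"dr": [-0.01,0,0]},{"gripper": 29,"delta_pos": [0,0.06,0.01],"dr": [-0.01,0,0]},{"gripper": 29,"delta_pos": [0,0.06,0.01],"dr": [-0.01,0,0]},{"gripper": 29,"delta_pos": [0,0.06,0.01],"dr": [-0.01,0,0]},{"gripper": 29,"delta_pos": [0,0.06,0.01],"dr": [-0.01,0,0]}]}}

```text
t: 18.72
ee_pos: [517.3, -11.5, 104.6]
orientation: [1.426, 1.053, -1.427]
ft_force: [-2.6, 1.7, 1.7]
width: 25.6
```

```bash
python3 -c "
from h import *
look()"
```

```text
t 18.72 ang 4.39 turned 2.38 r 65.1 z 104.6 lead of tangent over tool y -0.023 Ft -3.0 Fr -0.78 Fz 1.7 w 25.6 q6 0.25
t 18.92 ang 4.393 turned 2.383 r 65.1 z 104.6 lead of tangent over tool y -0.019 Ft -3.18 Fr 0.67 Fz 1.2 w 25.5 q6 0.26
mean Ft -2.59
arm px 109 ang 4.294131955366872 r 18.142790362475406 51.63143170424277
pad zone ly 16 [-31.9 -18.1 -15.1 -12.9 -11.1]
```

Crank resistance fell from about 7 N to about 0 near 2.2 rad and is rising again at 2.38. That suggests we passed the crest, crossed the dwell and are starting on the second crest. To test this I back off slightly and see whether the arm stays put.

Emit:
{"method": "apply_moves", "body": {"increments": [{"gripper": 29,"delta_pos": [0,-0.065,0],"dr": [0.01,0,0]},{"gripper": 29,"delta_pos": [0,-0.065,0],"dr": [0.01,0,0]},{"gripper": 29,"delta_pos": [0,-0.065,0],"dr": [0.01,0,0]},{"gripper": 29,"delta_pos": [0,-0.065,0],"dr": [0.01,0,0]},{"gripper": 29,"delta_pos": [0,0,0],"dr": [0,0,0]}]}}

```text
t: 19.33
ee_pos: [515.2, -10.7, 104.7]
orientation: [1.457, 1.027, -1.456]
ft_force: [0.8, -0.0, 0.1]
width: 25.9
```

```bash
python3 -c "
from h import *
look()"
```

```text
t 19.33 ang 4.355 turned 2.345 r 65.1 z 104.7 lead of tangent over tool y -0.016 Ft 0.73 Fr -0.27 Fz 0.1 w 25.9 q6 0.3
t 19.53 ang 4.355 turned 2.345 r 65.1 z 104.7 lead of tangent over tool y -0.017 Ft 0.59 Fr -0.26 Fz 0.2 w 25.4 q6 0.3
mean Ft 0.42
arm px 110 ang 4.2829757310884045 r 18.285200121954936 51.936358183494534
pad zone ly 22 [-39.1 -34.1 -31.7 -16.7 -11.9]
```

Emit:
{"method": "apply_moves", "body": {"increments": [{"gripper": 29,"delta_pos": [0,-0.065,0],"dr": [0.01,0,0]},{"gripper": 29,"delta_pos": [0,-0.065,0],"dr": [0.01,0,0]},{"gripper": 29,"delta_pos": [0,-0.065,0],"dr": [0.01,0,0]},{"gripper": 29,"delta_pos": [0,-0.065,0],"dr": [0.01,0,0]},{"gripper": 29,"delta_pos": [0,0,0],"dr": [0,0,0]}]}}

```text
t: 19.95
ee_pos: [513.0, -9.9, 104.8]
orientation: [1.485, 1.003, -1.484]
ft_force: [2.3, -1.3, -1.2]
width: 25.7
```

```bash
python3 -c "
from h import *
look()"
```

```text
t 19.95 ang 4.319 turned 2.309 r 65.1 z 104.8 lead of tangent over tool y -0.012 Ft 2.6 Fr 0.38 Fz -1.2 w 25.7 q6 0.34
t 20.15 ang 4.317 turned 2.307 r 65.1 z 104.8 lead of tangent over tool y -0.014 Ft 2.49 Fr -1.16 Fz -1.3 w 25.5 q6 0.34
mean Ft 2.04
arm px 113 ang 4.271721074305674 r 18.00081519034309 51.79709509740494
pad zone ly 32 [-39.6 -33.9 -30.5 -15.2 -11.4]
```

The arm stays at about 4.28 with the gripper backed off. Pushing on takes 1–3 N and pulling back about 2 N, so it is in the valley behind the crest. I centre the cage and open.

Emit:
{"method": "apply_moves", "body": {"increments": [{"gripper": 29,"delta_pos": [0,0.1,0],"dr": [0,0,0]},{"gripper": 29,"delta_pos": [0,0.1,0],"dr": [0,0,0]},{"gripper": 36,"delta_pos": [0,0,0],"dr": [0,0,0]},{"gripper": 42,"delta_pos": [0,0,0],"dr": [0,0,0]},{"gripper": 46,"delta_pos": [0,0,0],"dr": [0,0,0]}]}}

```text
t: 20.57
ee_pos: [514.3, -10.6, 104.6]
orientation: [1.484, 1.005, -1.485]
ft_force: [0.2, 0.0, -0.1]
width: 39.1
```

```bash
python3 -c "
from h import *
look()"
```

```text
t 20.57 ang 4.341 turned 2.331 r 65.3 z 104.6 lead of tangent over tool y 0.009 Ft 0.21 Fr -0.12 Fz -0.1 w 39.1 q6 0.34
t 20.77 ang 4.343 turned 2.333 r 65.2 z 104.7 lead of tangent over tool y 0.011 Ft -0.36 Fr -0.27 Fz -0.3 w 40.4 q6 0.34
mean Ft -0.53
arm px 110 ang 4.271340662756231 r 18.78131725336441 51.89932581851208
pad zone ly 17 [-26.7 -20.2 -15.4 -13.7 -10.7]
```

Released, and the arm stayed at 4.271. Lifting straight up and moving away to look.

Emit:
{"method": "apply_moves", "body": {"increments": [{"gripper": 46,"delta_pos": [-0.5,0,0],"dr": [0,0,0]},{"gripper": 46,"delta_pos": [-1.5,0,0],"dr": [0,0,0]},{"gripper": 46,"delta_pos": [-2.5,0,0],"dr": [0,0,0]},{"gripper": 46,"delta_pos": [-3,0,0],"dr": [0,0,0]},{"gripper": 46,"delta_pos": [-3,0,0],"dr": [0,0,0]}]}}

```text
t: 21.18
ee_pos: [513.9, -10.5, 210.8]
orientation: [1.483, 1.005, -1.485]
ft_force: [0.6, -0.6, 0.1]
width: 40.3
```

Emit:
{"method": "apply_moves", "body": {"increments": [{"gripper": 46,"delta_pos": [-1,-3,0],"dr": [0,0,0]},{"gripper": 46,"delta_pos": [0,-3,0],"dr": [0,0,0]},{"gripper": 46,"delta_pos": [0,-3,0],"dr": [0,0,0]},{"gripper": 46,"delta_pos": [0,-3,0],"dr": [0,0,0]},{"gripper": 46,"delta_pos": [0,-3,0],"dr": [0,0,0]}]}}

```text
t: 21.6
ee_pos: [373.9, 45.5, 220.0]
orientation: [1.485, 1.004, -1.484]
ft_force: [-0.1, 0.6, -0.6]
width: 40.4
```

Emit:
{"method": "apply_moves", "body": {"increments": [{"gripper": 46,"delta_pos": [0,0,-3],"dr": [0,0,0]},{"gripper": 46,"delta_pos": [0,0,-3],"dr": [0,0,0]},{"gripper": 46,"delta_pos": [0,0,-3],"dr": [0,0,0]},{"gripper": 46,"delta_pos": [0,0,-3],"dr": [0,0,0]},{"gripper": 46,"delta_pos": [0,0,-3],"dr": [0,0,0]}]}}

```text
t: 22.02
ee_pos: [431.3, 185.9, 220.2]
orientation: [1.485, 1.004, -1.483]
ft_force: [1.3, -0.5, -1.3]
width: 40.2
```

```bash
python3 - <<'E'
from h import *
s=shot('side','side5.png');t=shot('top','top5.png');crank();arm_angle(s)
w=points(t);z=w[...,2];L=w[...,:2]-AX;lx=L@EX;ly=L@EY;r=np.hypot(lx,ly);a=np.degrees(np.arctan2(ly,lx))
for d in(t,s):
    w=points(d);z=w[...,2];L=w[...,:2]-AX;lx=L@EX;ly=L@EY;r=np.hypot(lx,ly);a=np.degrees(np.arctan2(ly,lx))
    q=(r<90)&(z>129)&(z<141);p=w[q];print('handle',q.sum(),p.mean(0),np.arctan2(*(p.mean(0)[:2]-AX)[::-1])%6.283)
    m=(r<70)&(z>35)&(z<78)
    print([(b,int(np.percentile(r[q],95))) for b in range(-180,180,15) if (q:=m&(np.abs((a-b+180)%360-180)<7.5)).sum()>3])
    L=w[...,:2]-O;lx=L@EX;ly=L@EY
    q=(np.abs(lx)<13)&(ly>-80)&(ly<-20)&(z>75)&(z<90);print('ridge',q.sum(),lx[q].mean(),np.percentile(ly[q],[3,50,97]).round(1),z[q].mean())
a=np.zeros((600,800,3),np.uint8)
a[:,:400]=cv2.resize(t['img'][190:290,270:370,::-1],(400,400),interpolation=2)[0:1]*0
a[:400,:400]=cv2.resize(t['img'][190:290,258:358,::-1],(400,400),interpolation=2)
a[:467,400:]=cv2.resize(s['img'][205:345,240:360,::-1],(400,467),interpolation=2)
cv2.imwrite('pics/both5.png',a)
E
```

```text
t 22.12 ang 2.224 turned 0.214 r 173.0 z 220.4 lead of tangent over tool y -2.11 Ft 0.29 Fr -0.9 Fz -0.4 w 40.2 q6 0.76Traceback (most recent call last):
  File "<stdin>", line 2, in <module>
  File "h.py", line 48, in arm_angle
    k,l,st,_=cv2.connectedComponentsWithStats(s.astype(np.uint8));i=1+np.argmax(st[1:,4])
                                                                      ~~~~~~~~~^^^^^^^^^^
    return _wrapfunc(a, 'argmax', axis=axis, out=out, **kwds)
    return bound(*args, **kwds)
ValueError: attempt to get argmax of an empty sequence
```

```bash
python3 -c "
from h import *
plan([330,-330,240],-0.39)"
```

```text
tcp [432.9 187.7 220.4] F [ 0.3 -0.9 -0.4] w 40.2 q [0.38 0.21 1.97 0.   0.96 0.76] t 22.12
 toolx [ 0.002  0.002 -1.   ] tool y yaw -0.378 -> delta cm tool [-2.07  9.56 51.9 ] dr_x 0.012
```

Emit:
{"method": "apply_moves", "body": {"increments": [{"gripper": 46,"delta_pos": [-0.2,0.6,3.4],"dr": [0,0,0]},{"gripper": 46,"delta_pos": [-0.2,0.6,3.4],"dr": [0,0,0]},{"gripper": 46,"delta_pos": [-0.2,0.6,3.4],"dr": [0,0,0]},{"gripper": 46,"delta_pos": [-0.2,0.6,3.4],"dr": [0,0,0]},{"gripper": 46,"delta_pos": [-0.2,0.6,3.4],"dr": [0,0,0]}]}}

```text
t: 22.53
ee_pos: [394.3, 13.8, 229.9]
orientation: [1.483, 1.005, -1.484]
ft_force: [0.7, -0.4, -0.1]
width: 40.3
```

Emit:
{"method": "apply_moves", "body": {"increments": [{"gripper": 46,"delta_pos": [-0.2,0.6,3.4],"dr": [0,0,0]},{"gripper": 46,"delta_pos": [-0.2,0.6,3.4],"dr": [0,0,0]},{"gripper": 46,"delta_pos": [-0.2,0.6,3.4],"dr": [0,0,0]},{"gripper": 46,"delta_pos": [-0.2,0.6,3.4],"dr": [0,0,0]},{"gripper": 46,"delta_pos": [-0.2,0.6,3.4],"dr": [0,0,0]}]}}

```text
t: 22.95
ee_pos: [358.8, -155.2, 240.1]
orientation: [1.484, 1.004, -1.484]
ft_force: [0.2, 0.4, 0.6]
width: 40.3
```

Emit:
{"method": "apply_moves", "body": {"increments": [{"gripper": 46,"delta_pos": [0,0.6,3.4],"dr": [0,0,0]},{"gripper": 46,"delta_pos": [0,0.6,3.4],"dr": [0,0,0]},{"gripper": 46,"delta_pos": [0,0.6,3.4],"dr": [0,0,0]},{"gripper": 46,"delta_pos": [0,0.6,3.4],"dr": [0,0,0]},{"gripper": 46,"delta_pos": [0,0.6,3.4],"dr": [0,0,0]}]}}

```text
t: 23.37
ee_pos: [323.2, -324.0, 239.9]
orientation: [1.485, 1.004, -1.485]
ft_force: [0.7, -0.1, -0.3]
width: 40.7
```

```bash
python3 - <<'E'
from h import *
s=shot('side','side5.png');t=shot('top','top5.png')
for d in(t,s):
    w=points(d);z=w[...,2];L=w[...,:2]-AX;lx=L@EX;ly=L@EY;r=np.hypot(lx,ly);a=np.degrees(np.arctan2(ly,lx))
    q=(r<90)&(z>129)&(z<141);p=w[q];print('handle',q.sum(),p.mean(0),np.arctan2(*(p.mean(0)[:2]-AX)[::-1])%6.283)
    m=(r<70)&(z>35)&(z<78)
    print([(b,int(np.percentile(r[q],95))) for b in range(-180,180,15) if (q:=m&(np.abs((a-b+180)%360-180)<7.5)).sum()>3])
    L=w[...,:2]-O;lx=L@EX;ly=L@EY
    q=(np.abs(lx)<13)&(ly>-80)&(ly<-20)&(z>75)&(z<90);print('ridge',q.sum(),lx[q].mean(),np.percentile(ly[q],[3,50,97]).round(1),z[q].mean())
a=np.zeros((600,800,3),np.uint8)
a[:400,:400]=cv2.resize(t['img'][190:290,258:358,::-1],(400,400),interpolation=2)
a[:467,400:]=cv2.resize(s['img'][205:345,240:360,::-1],(400,467),interpolation=2)
cv2.imwrite('pics/both5.png',a)
for d in(s,):arm_angle(d)
E
```

```text
handle 42 [512.13693883 -10.1259235  135.34159843] 4.307767980621171
[(-180, 33), (-165, 33), (-150, 33), (-135, 53), (-105, 69), (-90, 68), (-75, 68), (-60, 44), (-45, 40), (-30, 36), (-15, 32), (0, 34), (15, 33), (30, 33), (45, 32), (60, 32), (75, 33), (90, 32), (105, 32), (120, 32), (135, 32), (150, 33), (165, 33)]
ridge 87 -0.24094798311486657 [-70.6 -56.1 -41. ] 80.43403278864687
handle 60 [512.13894934  -5.3935857  135.50883383] 4.277429146208622
[(-180, 32), (-165, 31), (-150, 30), (-135, 46), (-120, 63), (-105, 65), (-90, 69), (-75, 67), (-60, 65), (-30, 38), (-15, 34), (0, 35), (15, 35), (30, 34), (45, 35), (60, 35), (75, 35), (90, 35), (105, 34), (120, 34), (135, 34), (150, 33), (165, 33)]
ridge 111 -0.3763642699303511 [-69.7 -52.3 -37.8] 80.21150764505475
arm px 108 ang 4.268283834080143 r 18.09964119392001 51.86741712869439
pad zone ly 133 [-50.2 -41.9 -38.1 -31.5 -15.3]
```

View pics/both5.png

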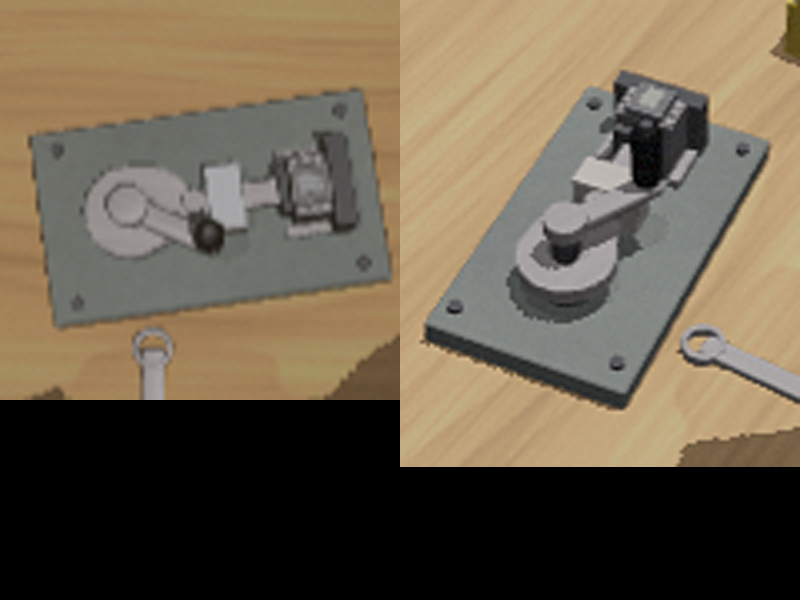

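Top and side crops: the block is upright against the jaw (310,185 / 650,115), with the pad on it and the handle at (208,235). The arm angle of 4.27 has not changed in the 2.6 s since release. Handing in.

```bash
python3 -c "
from h import *
d=shot('side');arm_angle(d);print(ctrl.get_obs()['t']);print(ctrl.close_job())"
```

```text
arm px 108 ang 4.267011540961701 r 18.490083805841877 51.65617957967485
pad zone ly 140 [-51.5 -41.9 -37.5 -30.7 -14.5]
23.5167
the job is handed in; nothing more can be done
None
```

The relay block is standing in the nest and clamped by itself. The crank was released in what I judge to be the dwell behind the first crest, and I handed the job in at about 23.5 s.

- **Crank:** The gripper's fixed 30 N per finger would have used up the crank's 60 N limit. I caged the handle loosely with a 25.5 mm opening and led it round about 2.3 rad without squeezing.
- **Force trace:** Resistance rose to about 10.5 N on the climb, above the quoted 2–8 N, with sensor noise around 0.5 N. It then fell to zero past the crest. Further on, pushing ahead took 1–3 N and pulling back about 2 N, which fits a valley rather than a slope.
- **After release:** The crank arm's angle stayed at 4.27 rad for about 2.7 s with the robot clear. The block was upright and against the jaw.
- **Not confirmed:**
  - I inferred the dwell from forces and from the crank staying put; I could not see the follower's 2 mm drop in the images.
  - The side-camera arm angle trailed the gripper angle by more than the cage slack explains, so the position within the dwell is only good to about 0.05 rad.
  - I did not measure the other objects on the bench afterwards; I felt no contact with them, and the spanner looked unmoved.

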